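# Space a panel in its fitting jig and hold it flush

### The job

Take the thinner of the two aluminium spacers from its rack and slide it, tapered foot down, all the way to the bed into the one gap beside the panel that is wide enough for it, about midway along the panel's edge; leave the tight side alone, and let go of the spacer. Then push the panel by its wooden grip block firmly against the spacer, so that panel, spacer and stop sit flush with no gap and the panel stays flat on the bed, and finish while still holding it pressed there. Leave the thicker spacer and everything else where it is.

Things in the scene. Friction and masses are not known exactly. Their poses are not given: they have to be found in the camera images.
- jig: Fitting jig, fixed to the bench: plywood bed 150 (x) x 250 (y) x 12 mm thick, with a low steel rail (10 mm thick, top 30 mm above the bench) along its +x edge. Origin: centre of the underside, on the bench (bed top is 12 mm above it); z up. The two stops stand on the bed at its two y ends, their centres 92 mm either side of the origin, and the panel lies between them.
- panel: Loose white board, 90 (x) x 140 (y) x 28 mm thick, about 0.45 kg, flat on the bed between the stops. Centred on its top an upright wooden grip block 70 (x) x 14 (y) x 30 mm tall, pinched across its 14 mm. Origin: centre of the underside; y points at a stop, z up. At the start 12 to 14 mm from the thin stop, 3 to 5 mm from the thick one. Sliding it on the bed takes up to 8 N; push with 15 to 20 N.
- thin_stop: Fixed aluminium stop bar, the thinner one: 110 (x) x 18 (y) x 30 mm tall, bolted on the bed at one y end of the jig (which end varies), axes parallel to the jig's. Origin: centre of its underside, on the bed top. The gap between it and the panel is the wide one (12 to 14 mm).
- thick_stop: Fixed aluminium stop bar, the thicker one: 110 (x) x 36 (y) x 30 mm tall, at the other y end of the jig. Origin: centre of its underside, on the bed top. The gap between it and the panel is too tight (3 to 5 mm) for any spacer.
- thin_spacer: Loose aluminium spacer plate to be used, standing upright: 10 mm thick (y), 60 mm wide (x) up to 42 mm height, above that a grip tab 36 mm wide (x) and 10 mm thick up to its full height of 85 mm; the lowest 12 mm taper to a foot 6 mm thick. About 90 g. Origin: centre of the foot's underside, z up. It starts in the slot of a black plastic rack 90 (x) x 56 (y) x 30 mm tall, its foot 6 mm above the bench; the slot is 12.5 mm wide, 64 mm long and open at the top.
- thick_spacer: The other loose spacer, not to be used: same shape and size but 20 mm thick (y), standing in a like rack of its own; the two racks may have changed places. Origin: centre of the foot's underside.
- wrench: Bystander: steel wrench 150 mm long lying on the bench on the robot's side of the jig. Origin: on or near its underside.
- tape: Bystander: small roll of yellow tape, 48 mm across, 18 mm high, just beyond the thin spacer's rack. Origin: on or near its underside.
- screwdriver: Bystander: screwdriver lying near the robot. Origin: on or near its underside.
- hammer: Bystander: hammer lying far out on the bench. Origin: on or near its underside.
- jar: Bystander: clear jar with steel lid, 80 mm high. Origin: on or near its underside.
- can: Bystander: can 150 mm high, to the robot's left. Origin: on or near its underside.
- level: Bystander: green spirit level, 220 mm long, beyond the jig. Origin: on or near its underside.
Things that resemble listed ones, but are neither listed nor needed, are in the scene too. What is shaped like the panel but green or orange is not meant.

How it is judged (in metres and radians):
On the way:
1. the thin spacer stands on the bed in the gap between the panel and the thin stop, and is let go (z of thin_spacer in the frame of jig between 0.009 and 0.018 m and y of thin_spacer in the frame of thin_stop between -0.022 and 0.022 m and x of thin_spacer in the frame of thin_stop between -0.04 and 0.04 m and contact force between the fingers and thin_spacer below 0.5 N), for 0.2 s.
At the end, for the whole second after the job is handed in: Thin spacer upright (0.06 rad), foot within 6 mm of the bed, within 25 mm of mid panel edge, no finger on it, squeezed between panel and thin stop by over 3 N each, parallel (spacer 0.05, panel 0.04 rad); panel flat (0.03 rad, 3 mm), pressed by fingers (over 2 N); at rest (z of thin_spacer in the frame of jig between 0.009 and 0.018 m and contact force between the fingers and thin_spacer below 0.5 N and angle between thin_spacer's own z axis and vertical below 0.06 rad and contact force between thin_spacer and thin_stop above 3 N and contact force between thin_spacer and panel above 3 N and contact force between the fingers and panel above 2 N and x of thin_spacer in the frame of panel between -0.025 and 0.025 m and angle between the y axis of thin_spacer and the y axis of thin_stop, either way round below 0.05 rad and angle between the y axis of panel and the y axis of thin_stop, either way round below 0.04 rad and angle between panel's own z axis and vertical below 0.03 rad and z of panel in the frame of jig between 0.009 and 0.015 m and linear speed of each of panel, thin_spacer below 0.01 m/s); the arm keeps its last pose, push and grip.
It fails at once if the spacer is pressed against the thick stop or put into the tight side (contact force between thin_spacer and thick_stop above 2 N).
It fails at once if a bystander or the thick spacer is moved by more than 30 mm (distance of any of wrench, tape, screwdriver, hammer, jar, can, level, thick_spacer from where it was at the start of the episode above 0.03 m).
It also fails if it takes over 54 s, if anything falls off the work surface, if the arm or the gripper's body presses on something with over 40 N, if the wrist force passes 120 N, or if a joint passes its speed limit or range.

### The arm

A 6-joint arm with a two-finger parallel gripper is mounted at the origin on the work surface. World frame = base frame: x ahead of the robot, y to its left, z up, the work surface at z = 0. Lengths are in m, angles in degrees, forces in N, time in s.
With the tool pointing down it reaches from about 0.35 to 0.875 m from the base axis. Payload 4.2 kg.
Tool frame: the origin (TCP) lies on the front face of the gripper's body, between the roots of the fingers; the fingertips stand finger_overhang ahead of it and the grasp point (between the pads) lies 51 mm ahead of it (finger_overhang is the distance from the TCP to the fingertips, in m); z points along the fingers, y is the line along which they close (so a half turn about z gives the same grasp; the last joint's range is limited). The gripper opens to 87 mm and grips with 3 to 60 N. Pads are 19 mm wide; open, the fingers measure 117 mm over their backs; the gripper's body (75 mm by 190 mm) begins 51 mm behind the grasp point.
Start: joints at [-51.532, 22.042, 0.453, 0, -68.411, -14.817], TCP at [0.251, -0.572, 0.292] pointing down, gripper open.
Joint ranges: [-179.83, 179.83], [-69.29, 118.12], [-61.27, 80.66], [-181.25, 117.63], [-171.15, -9.14], [-177.46, 177.46]. Speed limits (degrees/s): [159.86, 159.86, 180, 180, 180, 180].

### API

Orientations are given as a 3x3 rotation matrix whose columns are the frame's x, y, z axes.
In Python, from station import sense, capture, camera_model, finish_job, finger_overhang gives the robot as it stands. The module is installed in compiled form; this text tells all that it offers.
- The arm moves only by the tool jog_arm, never from a script. Its argument "rows" is a list that holds one entry, the list of rows, each a list of 4 numbers: the shift along the tool's x, y, z in m, then the turn about the tool's z in rad. A call has 1 to 20 rows; each row shifts and turns the commanded pose from where the row before left it, along the tool's axes as they then stand; what a row does not reach is not made up. A row lasts 1/8 s, in which the tool goes at most 62.5 mm and 10.7 degrees, less where a joint would pass 70% of its speed; a pose out of reach is approached as far as the arm can. A call is refused whole if a number of a shift passes 0.0625 or a number of a turn 0.188, either way. A call with a gripper value outside its range is refused whole. "claw" is the opening, from 0 (shut) to 1 (fully open), set as the call begins (left out, the last holds). The fingers move at their own pace and stop on an object; the grip force is fixed at half the most. Time passes only in rows, so rows that do not move let the fingers close. It gives the time, the measured TCP pose, the force, the opening and the grip force at its end, in the units of the state.
- sense(): the state, without advancing time (a new reading comes with each control period).
- capture(name): name is "scene" or "top" or "wrist"; returns the picture (400x640x3 uint8, red, green, blue); there is no depth.
- camera_model(name): a dict with "fovy" (degrees; the focal length in pixels is half the picture's height over the tangent of half this angle, whatever the lens; pixels are square), "cx", "cy" (the principal point, pixels), "k1" (the pictures are not rectified: a ray, as slopes to the right and down, at radius r is drawn at 1 + k1 r^2 times it, then the intrinsics apply), "eye" and "rotation" of the camera in the world. Camera axes: x right, y down, z forward; pixel columns grow to the right and rows downward; lengths in m; the calibration is good to about 2 mm. A picture is of the moment at which its call begins: read the wrist's pose just before it. camera_model takes no time and is no camera call; for the wrist camera it gives the pose at the moment of the call.
- finish_job(): hands the job in; it is judged then, once.
The state is a dict: "time_s": time; "joints": joint angles; "joint_velocities": joint speeds; "effort": joint torques, N m; "tcp_pos": TCP position; "ee_rot": TCP orientation; "wrist_force": force on the tool from outside, world axes, zero at the start; "moment": the same for the moment, N m; "gripper_width": opening from 0.0 (shut) to 1.0 (fully open); "gripper_force": force on a finger pad.
Only numpy, scipy, OpenCV 4.12 (cv2) and the standard library are available. Lean on these libraries where they do the work, as an engineer would, in place of code of your own. Each camera call takes 0.05 s, during which the arm holds its last target. There are 200 camera calls.

## Working session

There is one attempt and no reset: what is moved stays moved. The work goes in short steps, Python scripts to look and compute and a tool call to move; the robot and the scene stay as the last step left them, time stands still between calls to the robot, and variables do not carry over. Pictures are saved under pics/ and viewed, at most 10 in all, crops included, and the job is handed in when it is done.

Besides the shell and the picture viewer there is one more tool, called by a JSON object that holds its "api" and its "payload", one argument or row to a line. jog_arm: Moves the arm, as the interface text tells. Its arguments: {"type":"object","properties":{"rows":{"type":"array"},"claw":{"type":"number"}},"required":["rows"]}

```bash
mkdir -p pics; python3 - <<'E'
from station import *
import cv2
print(sense()); print(finger_overhang if not callable(finger_overhang) else finger_overhang())
for n in("scene","top"):
    im=capture(n); cv2.imwrite(f"pics/{n}0.png",im[:,:,::-1]); print(n,camera_model(n))
E
```

```text
{'time_s': 0.0, 'joints': array([-5.15320139e+01,  2.20899984e+01,  3.78996089e-01, -2.71558255e-02,
       -6.84126227e+01, -1.48189720e+01]), 'joint_velocities': array([-0.0112366 ,  0.06682356,  0.08161993, -0.03360111, -0.08028936,
       -0.01944314]), 'effort': array([ 2.99977100e-04, -3.90666282e+01,  1.87406015e+01,  4.21990961e+00,
        1.10025436e-02, -1.96637102e-04]), 'tcp_pos': array([ 0.25056132, -0.57207378,  0.29116689]), 'ee_rot': array([[-9.16089976e-01, -4.00971523e-01, -9.97148091e-04],
       [-4.00972743e-01,  9.16087880e-01,  1.96348101e-03],
       [ 1.26175309e-04,  2.19855448e-03, -9.99997575e-01]]), 'wrist_force': array([0.16235475, 0.16004012, 0.13792769]), 'moment': array([-0.05916658, -0.03872973,  0.02589672]), 'gripper_force': 0.0, 'gripper_width': 0.998156313237218}
0.0697
scene {'fovy': 54.02504463984078, 'cx': 317.33998455961336, 'cy': 193.81786032985102, 'k1': 0.026532652397212683, 'eye': array([ 1.27219106, -0.61241548,  0.68736942]), 'rotation': array([[ 0.62768552,  0.42320063, -0.65338513],
       [ 0.77819376, -0.36334749,  0.51224317],
       [-0.02062422, -0.82998785, -0.55740005]])}
top {'fovy': 57.214729996798496, 'cx': 322.23609031589314, 'cy': 200.70117531314241, 'k1': 0.012067769793422688, 'eye': array([ 0.3365749 , -0.02264007,  1.24829631]), 'rotation': array([[ 1.35049864e-03, -9.88278605e-01,  1.52655084e-01],
       [-9.99960730e-01,  2.44743605e-06,  8.86222929e-03],
       [-8.75872522e-03, -1.52661058e-01, -9.88239792e-01]])}
```

View pics/top0.png

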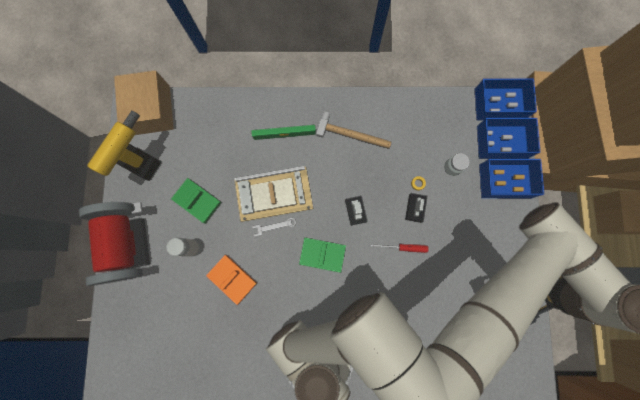

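View pics/scene0.png

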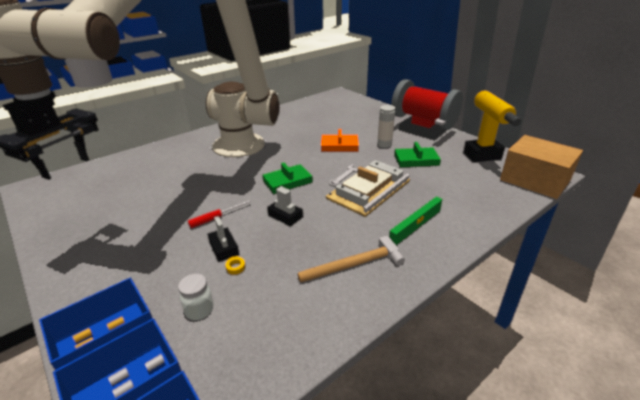

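The top view shows the jig at about (273,193). The racks are at (356,209) and (417,207), and the one beside the tape (419,184) holds the thin spacer. The scene view agrees with this.

```bash
cat > h.py <<'E'
from station import *
import numpy as np, cv2
def K(m):
    f=200/np.tan(np.radians(m['fovy']/2)); return np.array([[f,0,m['cx']],[0,f,m['cy']],[0,0,1.]])
def pt(m,uv,z):
    "pixels -> world points on plane z"
    k=np.array([m['k1'],0,0,0,0.])
    s=cv2.undistortPoints(np.array(uv,float).reshape(-1,1,2),K(m),k)[:,0]
    d=np.c_[s,np.ones(len(s))]@np.array(m['rotation']).T
    e=np.array(m['eye']); return e+d*((z-e[2])/d[:,2])[:,None]
def px(m,P):
    R=np.array(m['rotation']); q=(np.array(P,float).reshape(-1,3)-m['eye'])@R
    s=q[:,:2]/q[:,2:]; s=s*(1+m['k1']*(s**2).sum(1))[:,None]
    k=K(m); return s*k[0,0]+k[:2,2]
def tool(p,yaw=None):
    "remaining move to TCP world target p in tool axes; yaw: wanted angle (deg) of tool y axis mod 180"
    s=sense(); R=s['ee_rot']; d=R.T@(np.array(p)-s['tcp_pos']); print('tool shift',d.round(4))
    a=np.degrees(np.arctan2(R[1,1],R[0,1])); print('tool y yaw',a.round(2))
    if yaw is not None: print('turn rad',np.radians(-((yaw-a+90)%180-90)).round(4))
def snap(n,f):
    m=camera_model(n); im=capture(n)[:,:,::-1].copy(); cv2.imwrite('pics/'+f,im); return m,im
E
python3 - <<'E'
from h import *
m=camera_model('top')
im=cv2.imread('pics/top0.png'); cv2.imwrite('pics/topc.png',cv2.resize(im[150:260,225:445],None,fx=3.6,fy=3.6,interpolation=cv2.INTER_CUBIC))
print(pt(m,[(417,207),(356,209)],.03), pt(m,[(273,193)],.04), pt(m,[(420,184)],.01))
mm=camera_model('wrist'); s=sense(); R=s['ee_rot']
print(mm, 'eye in tool',R.T@(mm['eye']-s['tcp_pos']), R.T@mm['rotation'])
tool([.5,-.25,.30],90)
E
```

```text
[[ 0.50346283 -0.32850517  0.03      ]
 [ 0.49666183 -0.12476292  0.03      ]] [[0.54931411 0.15309156 0.04      ]] [[ 0.58581901 -0.34679324  0.01      ]]
{'fovy': 67.22229831944483, 'cx': 314.29894183855174, 'cy': 199.54778026252308, 'k1': -0.05413830462877148, 'eye': array([ 0.17431221, -0.60549622,  0.38428288]), 'rotation': array([[-0.40084957,  0.87375944,  0.27543433],
       [ 0.91614278,  0.38183679,  0.12199621],
       [ 0.00142438,  0.3012393 , -0.95354751]])} eye in tool [ 0.08324748  0.00019283 -0.09302061] [[-1.56476252e-04 -9.53509445e-01 -3.01363093e-01]
 [ 9.99999805e-01  3.30027261e-05 -6.23648472e-04]
 [ 6.04600512e-04 -3.01363132e-01  9.53509254e-01]]
tool shift [-0.3577  0.1951 -0.0084]
tool y yaw 113.64
turn rad 0.4126
```

View pics/topc.png

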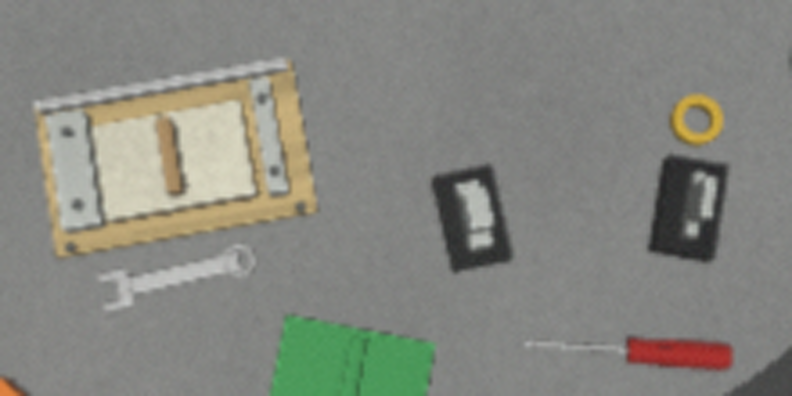

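The crop shows the thick stop at the left end of the jig and the thin stop at the right (-y) end. The jig is yawed about +10°. The thin spacer stands in the right-hand rack, which is yawed about -9°. I'm moving above that rack for a closer look.

{"api": "jog_arm", "payload": {
  "rows": [
    [[-0.041,0.0152,-0.001,0],[-0.041,0.0152,-0.001,0],[-0.041,0.0152,-0.001,0],[-0.041,0.0152,-0.001,0],[-0.041,0.0152,-0.001,0],[-0.041,0.0152,-0.001,0],[-0.041,0.0152,-0.001,0],[-0.041,0.0152,-0.001,0],[0,0,0,0.142],[0,0,0,0.142],[0,0,0,0.142],[0,0,0,0.142],[0,0,0,0],[0,0,0,0]]
  ],
  "claw": 1
}}

```text
time_s: 1.85
tcp_pos: [0.5023, -0.3295, 0.3]
ee_rot: [[-0.988, 0.153, -0.001], [0.153, 0.988, 0.0], [0.001, 0.0, -1.0]]
wrist_force: [0.9, -0.1, 0.3]
gripper_width: 1.002
gripper_force: 0.0
```

```bash
python3 - <<'E'
from h import *
m,im=snap('wrist','w1.png'); s=sense(); print(s['tcp_pos'],m['eye']); tool([.503,-.3285,.3],81)
E
```

```text
[ 0.50235416 -0.32946265  0.30004596] [ 0.41998509 -0.31656028  0.39301832]
tool shift [-0.0005  0.0011  0.    ]
tool y yaw 81.2
turn rad 0.0034
```

View pics/w1.png

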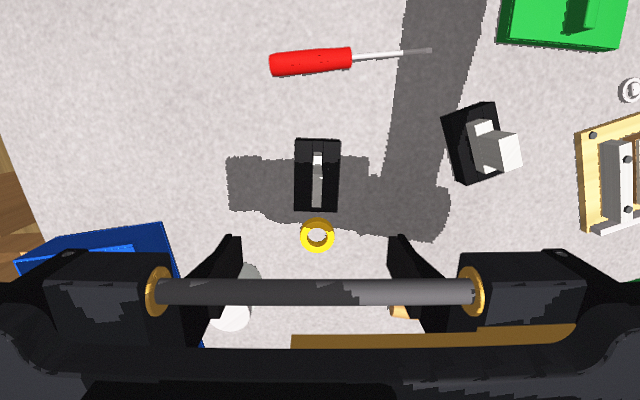

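The wrist view shows the thin spacer's rack at (317,175) with the tape at (317,235). The rack corners are near (296,139), (340,140), (336,211) and (294,210). I'll enlarge the rack.

```bash
python3 - <<'E'
from h import *
im=cv2.imread('pics/w1.png'); c=im[130:220,280:355]; cv2.imwrite('pics/w1c.png',cv2.resize(c,None,fx=6,fy=6,interpolation=cv2.INTER_NEAREST))
g=cv2.cvtColor(im,cv2.COLOR_BGR2GRAY)
for r in range(140,212,4): print(r,g[r,300:336])
E
```

```text
140 [29 24 25 24 22 15 16 14 12 17 18 11 17 17 25 21 18 13 13 14 11 15 13  9
 13 14  7 11  9 12 14 13 10 13 11 14]
144 [50 47 52 45 50 49 50 51 51 49 51 47 38 52 51 52 50 50 45 48 52 52 49 37
 55 53 50 48 52 51 53 51 49 48 50 49]
148 [51 49 47 49 50 51 52 49 49 48 48 49 36 49 49 48 51 51 51 50 50 51 48 36
 53 50 49 48 49 48 52 48 47 48 45 49]
152 [ 51  48  45  49  46  49  47  49  49  48  49  48  30  82 129 123 128 128
 126 128 121  86  17  35  50  48  52  47  50  50  49  50  51  48  51  50]
156 [ 47  49  47  50  48  47  48  49  49  51  48  46  28 169 255 255 255 255
 255 255 255 255  29  43  47  48  47  49  46  45  48  48  50  49  48  49]
160 [ 47  48  46  44  46  49  52  49  49  47  49  40  47 188 255 252 251 251
 251 252 255 255   2  45  49  49  49  48  49  49  48  48  49  49  49  48]
164 [ 19  25  23  20  18  18  22  19  23  23  21  12 100 254 255 149 155 153
 153 152 216 255   1  18  23  22  14  20  22  20  21  23  20  19  25  20]
168 [ 22  19  21  24  18  24  21  22  21  21  18  19  39  99 119 115 118 118
 117 124 123 109  14  20  19  25  19  29  46  19  21  23  17  21  21  17]

[... 773 characters left out ...]
21  20  22  20  20  22  17  15  39 115 145 143 142 144 140
 140 141 145 135   8  17  21  16  22  18  19  18  21  22  18  21  21  21]
196 [ 22  17  21  23  19  18  18  19  14  18  13  42 117 146 142 141 142 140
 137 141 135  93  10  17  15  19  18  19  18  19  20  19  19  19  19  16]
200 [ 22  20  23  21  21  20  20  18  20  22  11  63 162 138 136 137 137 135
 136 139 134  96  13  18  19  19  18  19  18  19  19  21  16  19  18  19]
204 [ 26  19  22  20  17  21  18  22  21  18  13  57 141 141 135 136 139 142
 140 139 130  55  18  20  22  20  21  16  19  19  26  24  19  18  22  20]
208 [19 20 20 17 22 21 20 19 21 18 16 18 17 16 20 16 16 20 21 18 21 17 18 20
 15 21 18 16 21 20 15 18 20 15 20 19]
```

View pics/w1c.png

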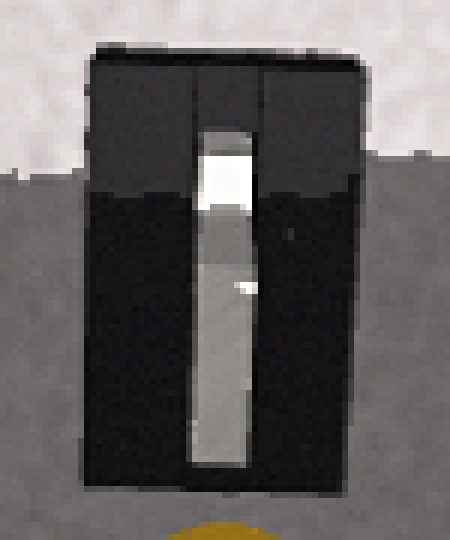

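The tab's top face spans rows 174–207.5. Its columns are about 312.3–322.5 at the near end and 311.2–321 at the far end. The white patch above it is the shoulder.

```bash
python3 - <<'E'
from h import *
m=camera_model('wrist'); im=cv2.imread('pics/w1.png'); g=cv2.cvtColor(im,cv2.COLOR_BGR2GRAY)
def edges(r):
    v=g[r,305:330].astype(float); x=np.arange(305,330); a=v>75; i=np.where(a)[0]
    l=i[0]; rr=i[-1]
    return x[l]-(v[l]-75)/(v[l]-v[l-1])+.5-.5, x[rr]+(v[rr]-75)/(v[rr]-v[rr+1])
E=np.array([edges(r) for r in range(176,206)]); c=E.mean(1); p=np.polyfit(range(176,206),c,1)
P=pt(m,[(np.polyval(p,174),174),(np.polyval(p,207.3),207.3)],.091); d=P[1]-P[0]
print('tab',P,'ctr',P.mean(0),'len',np.linalg.norm(d),'yawx',np.degrees(np.arctan2(d[1],d[0])),'w px',(E[:,1]-E[:,0]).mean())
mask=((g<70)).astype(np.uint8); mask[:, :285]=0;mask[:,350:]=0;mask[:132]=0;mask[213:]=0
cs,_=cv2.findContours(cv2.morphologyEx(mask,cv2.MORPH_CLOSE,np.ones((15,15))),0,1); k=max(cs,key=cv2.contourArea)
b=cv2.boxPoints(cv2.minAreaRect(k)); print('rackpx',b); Q=pt(m,b,.03); print('rack',Q,Q.mean(0))
E
```

```text
tab [[ 0.48761731 -0.32403205  0.091     ]
 [ 0.52308168 -0.33100025  0.091     ]] ctr [ 0.5053495  -0.32751615  0.091     ] len 0.03614246078604977 yawx -11.116131568128624 w px 9.809196046599595
rackpx [[291.81244 210.62708]
 [294.2464  137.60822]
 [340.6615  139.1554 ]
 [338.22754 212.17426]]
rack [[ 0.5436421  -0.3650228   0.03      ]
 [ 0.4532318  -0.34602516  0.03      ]
 [ 0.46349933 -0.29162428  0.03      ]
 [ 0.55483329 -0.30654356  0.03      ]] [ 0.50380163 -0.32730395  0.03      ]
```

{"api": "jog_arm", "payload": {
  "rows": [
    [[-0.0026,0.0024,0.02,0.04],[0,0,0.03,0],[0,0,0.03,0],[0,0,0.03,0],[0,0,0.03,0],[0,0,0.02,0],[0,0,0.018,0],[0,0,0,0],[0,0,0,0]]
  ],
  "claw": 1
}}

```text
time_s: 3.02
tcp_pos: [0.5058, -0.3278, 0.123]
ee_rot: [[-0.981, 0.193, 0.001], [0.193, 0.981, -0.001], [-0.001, -0.0, -1.0]]
wrist_force: [0.6, -0.3, 0.2]
gripper_width: 1.002
gripper_force: 0.0
```

{"api": "jog_arm", "payload": {
  "rows": [
    [[0,0,0,0],[0,0,0,0],[0,0,0,0],[0,0,0,0],[0,0,0,0],[0,0,0,0],[0,0,0,0],[0,0,0,0]]
  ],
  "claw": 0
}}

```text
time_s: 4.03
tcp_pos: [0.5053, -0.3275, 0.1222]
ee_rot: [[-0.981, 0.194, -0.0], [0.194, 0.981, 0.0], [0.0, 0.0, -1.0]]
wrist_force: [0.9, -0.9, -0.7]
gripper_width: 0.174
gripper_force: 0.0
```

{"api": "jog_arm", "payload": {
  "rows": [
    [[0,0,0,0],[0,0,0,0],[0,0,0,0],[0,0,0,0]]
  ]
}}

```text
time_s: 4.53
tcp_pos: [0.5054, -0.3275, 0.1222]
ee_rot: [[-0.981, 0.194, 0.0], [0.194, 0.981, 0.0], [-0.0, 0.0, -1.0]]
wrist_force: [-0.6, 1.0, -0.5]
gripper_width: 0.111
gripper_force: 30.0
```

Gripped at 30 N. Next I lift it and carry it to the jig.

{"api": "jog_arm", "payload": {
  "rows": [
    [[0,0,-0.006,0],[0,0,-0.012,0],[0,0,-0.02,0],[0,0,-0.025,0],[0,0,-0.025,0],[0,0,-0.025,0],[0,0,-0.025,0],[0,0,-0.02,0],[0,0,-0.01,0],[0,0,0,0]]
  ],
  "claw": 0
}}

```text
time_s: 5.78
tcp_pos: [0.5054, -0.3276, 0.2911]
ee_rot: [[-0.981, 0.194, 0.002], [0.194, 0.981, -0.0], [-0.002, -0.0, -1.0]]
wrist_force: [0.9, -0.3, -1.4]
gripper_width: 0.114
gripper_force: 30.0
```

{"api": "jog_arm", "payload": {
  "rows": [
    [[-0.001,0.022,0,0],[-0.002,0.035,0,0],[-0.002,0.044,0,0],[-0.002,0.044,0,0],[-0.002,0.044,0,0],[-0.002,0.044,0,0],[-0.002,0.044,0,0],[-0.002,0.044,0,0],[-0.002,0.044,0,0],[-0.002,0.044,0,0],[-0.001,0.033,0,0],[0,0,0,-0.123],[0,0,0,-0.123],[0,0,0,-0.123],[0,0,0,0],[0,0,0,0],[0,0,0,0]]
  ],
  "claw": 0
}}

```text
time_s: 7.9
tcp_pos: [0.6106, 0.1021, 0.29]
ee_rot: [[-0.985, -0.172, -0.0], [-0.172, 0.985, -0.0], [0.0, -0.0, -1.0]]
wrist_force: [1.3, -0.8, -1.2]
gripper_width: 0.113
gripper_force: 30.0
```

```bash
python3 - <<'E'
from h import *
print(sense()['gripper_width'],sense()['tcp_pos'])
m,im=snap('wrist','w2.png'); np.save('m2.npy',m)
E
```

```text
0.11314260347296128 [0.61062929 0.10214072 0.28999981]
```

View pics/w2.png

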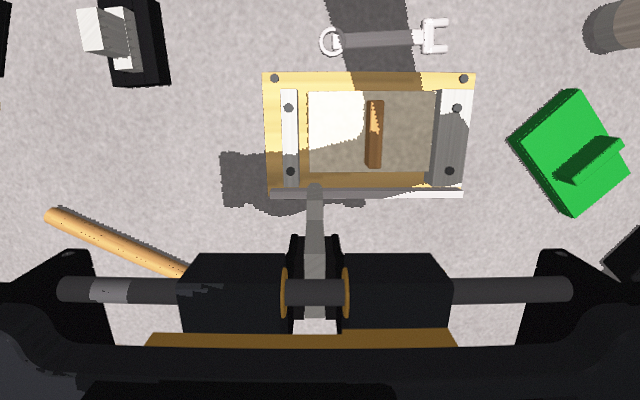

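The wrist view shows the jig with the thin stop at columns 281–298 and the panel's near edge at column 308. The gap lies between them, and the held spacer's foot is at (314,187). I'll enlarge it.

```bash
python3 - <<'E'
from h import *
im=cv2.imread('pics/w2.png'); c=im[65:205,255:395]; cv2.imwrite('pics/w2c.png',cv2.resize(c,None,fx=4.2,fy=4.2,interpolation=cv2.INTER_NEAREST))
g=cv2.cvtColor(im,cv2.COLOR_BGR2GRAY)
for r in range(84,184,8): print(r,g[r,276:316])
E
```

```text
84 [239 238 238 238 239 238 238 239 238 238 238 238 238 239 238 238 239 238
 238 238 238 238 238 238 237 239 237 240 238 239 238 239 238 239 238 239
 238 238 238 238]
92 [237 237 237 237 234 248 248 247 247 249 249 249 251 250 247 248 249 249
 250 252 237 104 227 239 238 238 237 237 238 239 231 223 230 255 255 255
 255 255 255 255]
100 [235 234 234 237 179 253 247 247 247 248 249 249 251 250 247 247 248 248
 249 251 250 101 194 239 235 234 233 234 234 235 233 116 215 255 254 254
 254 254 254 254]
108 [225 226 228 228 195 250 250 255 107 115 124 122 121 122 124 123 118 130
 255 252 249  87 171 233 228 228 225 227 226 229 227 102 191 255 255 254
 253 253 253 253]
116 [234 234 233 233 233 246 247 246 246 246 248 248 249 250 248 246 246 247
 247 251 255 114 163 239 235 234 233 232 233 236 235 113 202 255 255 254
 253 253 253 253]
124 [228 229 228 229 229 173 252 246 246 246 247 248 249 250 248 245 245 246
 247 250 254 144 128 234 228 228 228 228 227 227 210 204 198 255 255 254
 253 253 253 253]
132 [232 231 232 233 231 190 250 245 246 246 247 248 248 249 248 246 245 245
 247 249 251 179 
[... 381 characters left out ...]
54 255 255
 255 255 255 255]
156 [128 127 127 130 128 124 113 124 120 123 124 127 132 133 131 127 125 118
 123 127 125 121  92 110 131 127 129 130 124 129 128 126 124 145 164 163
 162 157 158 154]
164 [129 127 128 127 127 126 110 124 122 122 124 128 131 133 131 131 125 124
 126 126 130 121 100 110 131 127 127 130 128 130 127 124 127 132 161 159
 155 157 154 156]
172 [117 113 113 115 113 114 114 122 125 119  80  47  49  50  53  50  55  52
  78 128 129 126 105  98 116 115 113 113 114 114 114 113 113 110 128 121
 122 126 120 122]
180 [106 107 107 104 104 106 106 111 128 120 118 124 128 130 131 129 124 120
 123 126 124 125 114  93 106 112 114 117 115 119 116 119 116 115 117 118
 121 120 117 120]
```

View pics/w2c.png

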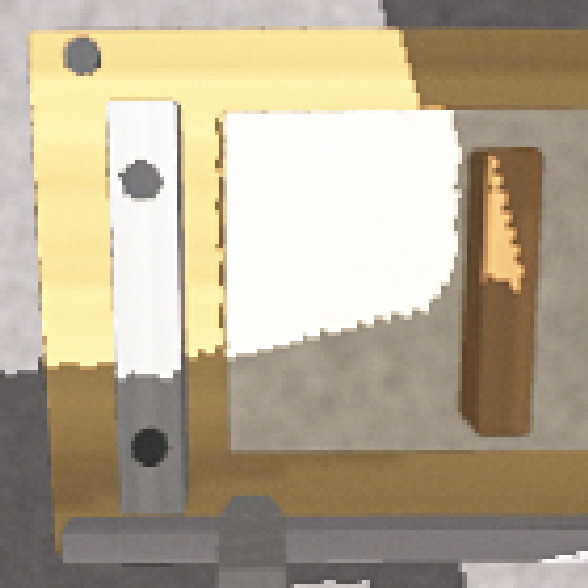

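```bash
python3 - <<'E'
from h import *
m=np.load('m2.npy',allow_pickle=True).item()
n=lambda a:a.round(4).tolist()
SR=pt(m,[(296.8,100),(298.2,178)],.042); SL=pt(m,[(280.1,100),(282.9,178)],.042); P=pt(m,[(308.0,100),(309.3,164)],.040)
for k,v in dict(SR=SR,SL=SL,P=P).items(): print(k,n(v),'yaw',np.degrees(np.arctan2(*(v[1]-v[0])[[1,0]])).round(2))
St=pt(m,[(280,89),(297,89),(281.5+1.7,187),(298.5,187)],.042); print('stop ctr',n(St.mean(0)),'len',np.linalg.norm(St[2]-St[0]))
PE=pt(m,[(308,91.7),(309.6,172)],.04); print('panel edge mid',n(PE.mean(0)),'len',np.linalg.norm(PE[1]-PE[0]))
d=SR[1]-SR[0]; d/=np.linalg.norm(d); nrm=np.array([-d[1],d[0],0])
print('stop width',(SR-SL)@nrm,'gap',(P-SR[0])@nrm, (P-SR[1])@nrm)
# held spacer foot check
s=sense(); print('tcp',n(s['tcp_pos']), 'foot px', px(m,s['tcp_pos']+[0,0,-.1164]))
E
```

```text
SR [[0.5266, 0.0682, 0.042], [0.612, 0.0833, 0.042]] yaw 10.03
SL [[0.5297, 0.0504, 0.042], [0.615, 0.0658, 0.042]] yaw 10.22
P [[0.5245, 0.0801, 0.04], [0.5939, 0.0933, 0.04]] yaw 10.77
stop ctr [0.5705, 0.0671, 0.042] len 0.1089295101282398
panel edge mid [0.5596, 0.087, 0.04] len 0.08866783289292546
stop width [0.01809209 0.01780709] gap [0.01208093 0.01299304] [0.01208093 0.01299304]
tcp [0.6106, 0.1021, 0.2901] foot px [[314.23210642 221.52127374]]
```

{"api": "jog_arm", "payload": {
  "rows": [
    [[0.015,-0.003,0,0],[0.02,-0.005,0.01,0],[0.018,-0.0042,0.02,0],[0,0,0.03,0],[0,0,0.03,0],[0,0,0.0236,0],[0,0,0,0],[0,0,0,0],[0,0,0,0]]
  ],
  "claw": 0
}}

```text
time_s: 9.07
tcp_pos: [0.5613, 0.0813, 0.178]
ee_rot: [[-0.985, -0.173, 0.003], [-0.173, 0.985, 0.001], [-0.003, 0.0, -1.0]]
wrist_force: [-0.2, 1.3, -0.7]
gripper_width: 0.116
gripper_force: 30.0
```

```bash
python3 - <<'E'
from h import *
m,im=snap('wrist','w3.png'); np.save('m3.npy',m); tool([.5605,.081,.1764],100.2)
s=sense(); R=s['ee_rot']; print(px(m,[s['tcp_pos']+R@[x,0,z] for x,z in((.03,.1164),(.03,.0744),(-.03,.1164),(0.018,.0314))]))
cv2.imwrite('pics/w3c.png',cv2.resize(im[0:260,180:440],None,fx=2.3,fy=2.3,interpolation=cv2.INTER_NEAREST))
E
```

```text
tool shift [ 0.0007 -0.0001  0.0015]
tool y yaw 99.96
turn rad -0.0042
[[314.1488955  182.08586256]
 [314.07288769 199.80467398]
 [314.16857769 256.9042829 ]
 [313.96072497 252.87523384]]
```

View pics/w3c.png

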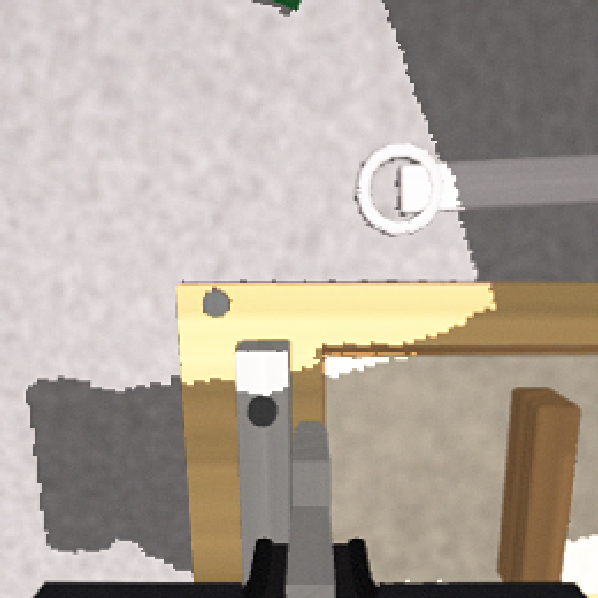

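The close crop shows the foot's edge at crop columns 296–328. The stop's edge is at 289 and the panel's edge at 325, so the spacer sits slightly too far towards the panel. I'll measure that more precisely.

```bash
python3 - <<'E'
from h import *
g=cv2.cvtColor(cv2.imread('pics/w3.png'),cv2.COLOR_BGR2GRAY)
for r in list(range(150,182,4))+list(range(182,234,4)): print(r,g[r,298:328])
E
```

```text
150 [116 121 120 122 121 121 119 141 223 246 243 243 243 243 243 243 243 244
 245 247 248 246  97 108 141 143 144 144 144 146]
154 [252 253 254 254 254 255 247 123 225 247 245 245 245 245 245 245 245 248
 247 137 143 150 180 218 194 172 174 173 175 168]
158 [251 251 251 251 252 254 250 126 221 246 243 243 245 246 246 245 244 241
 151 153 135 143 181 242 255 255 255 254 254 254]
162 [251 251 251 251 252 254 252 142 119 131 132 131 130 135 134 133 130 133
 134 134 134 127 132 242 255 255 255 255 255 188]
166 [250 250 251 251 252 254 254 154 111 137 131 129 130 132 132 132 134 131
 131 132 131 129 117 148 167 165 166 171 170 172]
170 [141 147 151 148 151 135 132 113 114 127 126 125 124 126 125 126 126 125
 125 123 128 126 115 146 169 167 164 163 169 169]
174 [ 56 101 138 139 140 140 138 114 115 133 131 128 129 129 131 131 130 131
 131 129 132 128 110 146 171 169 167 168 165 166]
178 [ 58  63 106 138 136 139 136 114 116 137 135 135 136 133 134 133 134 135
 133 133 135 129 119 148 171 169 166 166 166 164]
182 [ 61 101 140 138 137 139 136 117 112 136 132 133 133 129 130 129 130 128
 128 13
[... 866 characters left out ...]
131 134 132 135
 137 134 136 134 140 131 133 145 171 170 167 169]
214 [132 134 136 135 135 137 137 123 110 133 136 136 136 131 134 136 135 136
 135 133 135 137 136 133 136 141 167 166 168 168]
218 [136 133 135 137 133 137 139 124 106 135 133 134 137 133 135 134 135 135
 135 133 135 135 137 136 133 145 173 172 167 166]
222 [134 132 135 132 132 140 135 127 107 117 117 116 114 115 116 117 117 118
 116 115 118 117 115 115 121 154 177 171 169 169]
226 [131 133 133 135 134 138 136 127 114 115 117 116 115 114 119 117 117 114
 119 118 117 117 115 114 115 138 176 174 171 174]
230 [133 133 134 133 135 138 134 120 114 113 114 114 118 116 117 117 116 118
 115 116 116 118 115 117 114 129 170 167 165 166]
```

The gap measures 12.5 mm and the spacer sits about 1.5 mm too far towards the panel. I'll correct that and lower it in.

{"api": "jog_arm", "payload": {
  "rows": [
    [[0,-0.0014,0,0],[0,0,0.004,0],[0,0,0.005,0],[0,0,0.005,0],[0,0,0.005,0],[0,0,0.005,0],[0,0,0.005,0],[0,0,0.004,0],[0,0,0,0],[0,0,0,0]]
  ],
  "claw": 0
}}

```text
time_s: 10.38
tcp_pos: [0.561, 0.0797, 0.1438]
ee_rot: [[-0.985, -0.173, 0.0], [-0.173, 0.985, 0.0], [-0.0, 0.0, -1.0]]
wrist_force: [-0.4, 0.3, -1.3]
gripper_width: 0.113
gripper_force: 30.0
```

{"api": "jog_arm", "payload": {
  "rows": [
    [[0,0,0.003,0],[0,0,0.003,0],[0,0,0.003,0],[0,0,0,0],[0,0,0,0]]
  ],
  "claw": 0
}}

```text
time_s: 11.0
tcp_pos: [0.5609, 0.0796, 0.1347]
ee_rot: [[-0.985, -0.173, 0.0], [-0.173, 0.985, -0.0], [-0.0, -0.0, -1.0]]
wrist_force: [-0.4, 1.1, -1.6]
gripper_width: 0.115
gripper_force: 30.0
```

{"api": "jog_arm", "payload": {
  "rows": [
    [[0,0,0.002,0],[0,0,0.002,0],[0,0,0.001,0],[0,0,0.001,0],[0,0,0,0],[0,0,0,0]]
  ],
  "claw": 0
}}

```text
time_s: 11.75
tcp_pos: [0.5609, 0.0796, 0.1287]
ee_rot: [[-0.985, -0.173, 0.0], [-0.173, 0.985, 0.0], [-0.0, 0.0, -1.0]]
wrist_force: [0.4, 0.5, -1.5]
gripper_width: 0.115
gripper_force: 30.0
```

{"api": "jog_arm", "payload": {
  "rows": [
    [[0,0,0.001,0],[0,0,0.001,0],[0,0,0,0],[0,0,0,0]]
  ],
  "claw": 0
}}

```text
time_s: 12.25
tcp_pos: [0.561, 0.0797, 0.1282]
ee_rot: [[-0.985, -0.173, 0.001], [-0.173, 0.985, -0.0], [-0.001, -0.0, -1.0]]
wrist_force: [-2.4, 0.1, 8.3]
gripper_width: 0.111
gripper_force: 30.0
```

Seated on the bed with 8 N of contact. I'll ease off and open the fingers.

{"api": "jog_arm", "payload": {
  "rows": [
    [[0,0,-0.001,0],[0,0,0,0],[0,0,0,0],[0,0,0,0],[0,0,0,0],[0,0,0,0]]
  ],
  "claw": 0.45
}}

```text
time_s: 13.0
tcp_pos: [0.5609, 0.0796, 0.1276]
ee_rot: [[-0.985, -0.173, -0.0], [-0.173, 0.985, -0.0], [0.0, -0.0, -1.0]]
wrist_force: [-0.8, -0.9, -0.1]
gripper_width: 0.451
gripper_force: 0.0
```

{"api": "jog_arm", "payload": {
  "rows": [
    [[0,0,-0.005,0],[0,0,-0.01,0],[0,0,-0.02,0],[0,0,-0.03,0],[0,0,-0.03,0],[-0.03,0.02,-0.025,0],[-0.03,0.025,-0.02,0],[0,0.025,0,0],[0,0,0,0],[0,0,0,0]]
  ],
  "claw": 0.45
}}

```text
time_s: 14.25
tcp_pos: [0.6076, 0.1585, 0.2679]
ee_rot: [[-0.985, -0.173, -0.0], [-0.173, 0.985, -0.0], [0.0, -0.0, -1.0]]
wrist_force: [1.1, -0.3, 0.4]
gripper_width: 0.45
gripper_force: 0.0
```

```bash
python3 - <<'E'
from h import *
m,im=snap('wrist','w4.png'); np.save('m4.npy',m); s=sense(); print(s['tcp_pos'],s['gripper_width'])
cv2.imwrite('pics/w4c.png',cv2.resize(im[20:270,170:490],None,fx=2.4,fy=2.4,interpolation=cv2.INTER_NEAREST))
E
```

```text
[0.60763036 0.15824642 0.26785467] 0.45234503923019087
```

View pics/w4c.png

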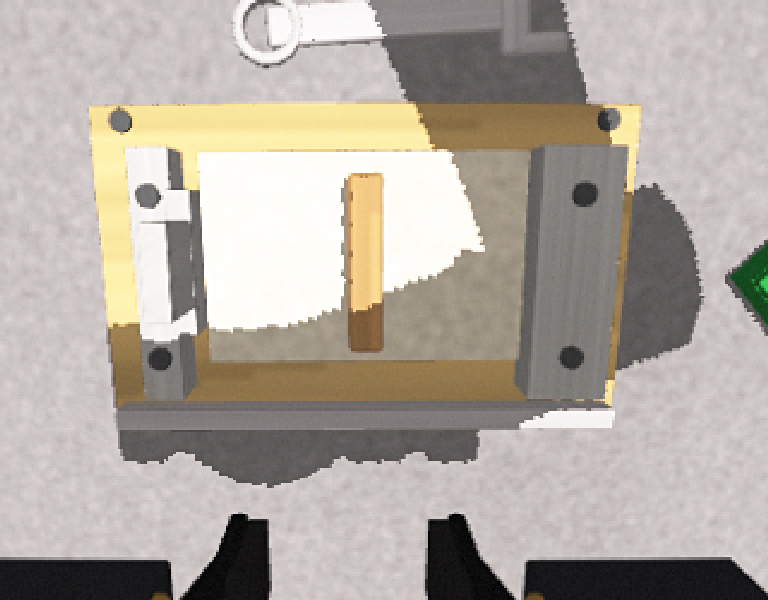

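The spacer stands in the gap. The grip block's top face has its ends at crop (365,173) and (366,350).

```bash
python3 - <<'E'
from h import *
m=np.load('m4.npy',allow_pickle=True).item()
B=pt(m,[(170+365.5/2.4,20+173/2.4),(170+366/2.4,20+350.5/2.4)],.070); c=B.mean(0); d=B[1]-B[0]
print(c,np.linalg.norm(d),np.degrees(np.arctan2(d[1],d[0])))
P=pt(m,[(170+198/2.4,20+152/2.4),(170+209.5/2.4,20+361/2.4),(170+518/2.4,20+361/2.4)],.04); d=P[1]-P[0]; print('panel',P,'yaw',np.degrees(np.arctan2(d[1],d[0])),np.linalg.norm(d),np.linalg.norm(P[2]-P[1]),'ctr',(P[0]+P[2])/2)
tool([c[0],c[1],.114],100.2)
E
```

```text
[0.54688246 0.15567564 0.07      ] 0.06890249274921752 10.54193784846919
panel [[0.51534492 0.07916523 0.04      ]
 [0.60340056 0.09479067 0.04      ]
 [0.57916004 0.23260178 0.04      ]] yaw 10.062372007586777 0.08943125511407687 0.13992678686321103 ctr [0.54725248 0.1558835  0.04      ]
tool shift [0.0603 0.008  0.1539]
tool y yaw 99.93
turn rad -0.0047
```

{"api": "jog_arm", "payload": {
  "rows": [
    [[0.03,0.003,0,-0.004],[0.03,0.004,0,0],[0,0,0.03,0],[0,0,0.03,0],[0,0,0.03,0],[0,0,0.03,0],[0,0,0.02,0],[0,0,0.013,0],[0,0,0,0],[0,0,0,0]]
  ],
  "claw": 0.45
}}

```text
time_s: 15.55
tcp_pos: [0.5481, 0.1554, 0.1156]
ee_rot: [[-0.984, -0.177, 0.002], [-0.177, 0.984, 0.001], [-0.002, 0.0, -1.0]]
wrist_force: [0.0, -1.1, -0.2]
gripper_width: 0.445
gripper_force: 0.0
```

{"api": "jog_arm", "payload": {
  "rows": [
    [[0,0,0,0],[0,0,0,0],[0,0,0,0],[0,0,0,0],[0,0,0,0],[0,0,0,0],[0,0,0,0]]
  ],
  "claw": 0
}}

```text
time_s: 16.42
tcp_pos: [0.5476, 0.1554, 0.1149]
ee_rot: [[-0.984, -0.177, 0.0], [-0.177, 0.984, 0.0], [-0.0, -0.0, -1.0]]
wrist_force: [-0.1, 0.0, 4.2]
gripper_width: 0.161
gripper_force: 30.0
```

{"api": "jog_arm", "payload": {
  "rows": [
    [[0,-0.0005,0,0],[0,-0.0005,0,0],[0,-0.0005,0,0],[0,-0.0005,0,0],[0,0,0,0],[0,0,0,0]]
  ],
  "claw": 0
}}

```text
time_s: 17.18
tcp_pos: [0.5484, 0.1537, 0.1149]
ee_rot: [[-0.984, -0.177, 0.001], [-0.177, 0.984, 0.001], [-0.001, 0.0, -1.0]]
wrist_force: [-0.8, 4.7, 4.3]
gripper_width: 0.163
gripper_force: 30.0
```

{"api": "jog_arm", "payload": {
  "rows": [
    [[0,-0.0005,0,0],[0,-0.0005,0,0],[0,0,0,0],[0,0,0,0]]
  ],
  "claw": 0
}}

```text
time_s: 17.68
tcp_pos: [0.5485, 0.153, 0.1149]
ee_rot: [[-0.984, -0.177, 0.001], [-0.177, 0.984, 0.001], [-0.002, 0.001, -1.0]]
wrist_force: [-1.9, 5.9, 4.2]
gripper_width: 0.157
gripper_force: 30.0
```

{"api": "jog_arm", "payload": {
  "rows": [
    [[0,-0.0005,0,0],[0,-0.0005,0,0],[0,0,0,0],[0,0,0,0]]
  ],
  "claw": 0
}}

```text
time_s: 18.18
tcp_pos: [0.5485, 0.1529, 0.1149]
ee_rot: [[-0.984, -0.177, 0.002], [-0.177, 0.984, 0.002], [-0.002, 0.002, -1.0]]
wrist_force: [-2.6, 9.3, 4.1]
gripper_width: 0.161
gripper_force: 30.0
```

{"api": "jog_arm", "payload": {
  "rows": [
    [[0,-0.0005,0,0],[0,-0.0005,0,0],[0,-0.0005,0,0],[0,0,0,0],[0,0,0,0],[0,0,0,0]]
  ],
  "claw": 0
}}

```text
time_s: 18.92
tcp_pos: [0.5486, 0.1527, 0.1149]
ee_rot: [[-0.984, -0.177, 0.002], [-0.177, 0.984, 0.004], [-0.003, 0.004, -1.0]]
wrist_force: [-5.6, 13.8, 5.2]
gripper_width: 0.158
gripper_force: 30.0
```

{"api": "jog_arm", "payload": {
  "rows": [
    [[0,-0.0005,0,0],[0,-0.0005,0,0],[0,0,0,0],[0,0,0,0],[0,0,0,0],[0,0,0,0]]
  ],
  "claw": 0
}}

```text
time_s: 19.68
tcp_pos: [0.5486, 0.1526, 0.115]
ee_rot: [[-0.984, -0.177, 0.002], [-0.177, 0.984, 0.005], [-0.003, 0.005, -1.0]]
wrist_force: [-7.5, 18.3, 5.6]
gripper_width: 0.163
gripper_force: 30.0
```

```bash
python3 - <<'E'
from h import *
s=sense(); print(s['wrist_force'],s['moment'],s['ee_rot'][:,1:])
for n in('wrist','scene'):
    m,im=snap(n,n+'5.png')
a=cv2.resize(cv2.imread('pics/wrist5.png')[60:260,190:440],(750,600))[:,:400]
b=cv2.resize(cv2.imread('pics/scene5.png')[140:230,315:425],(400,327)); o=np.zeros((600,800,3),np.uint8); o[:,:400]=a;o[:327,400:]=b
cv2.imwrite('pics/c5.png',o); print(sense()['wrist_force'])
E
```

```text
[-7.45776149 18.34195021  5.60646837] [ 5.06501037  2.05678974 -0.08740498] [[-0.17715168  0.00214282]
 [ 0.98417128  0.00538229]
 [ 0.00491757 -0.99998322]]
[-6.61519997 19.22693701  5.87294837]
```

View pics/c5.png

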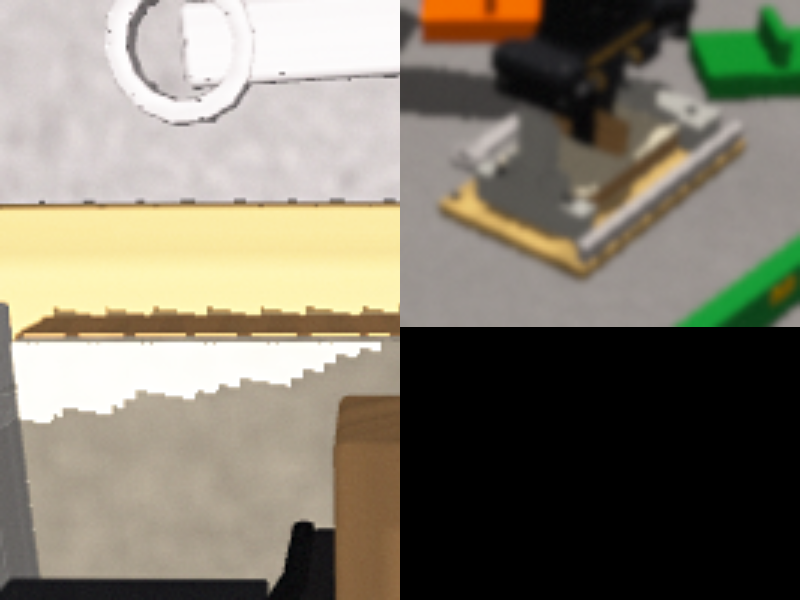

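The wrist crop shows the spacer's grey face against the panel edge at lower left, with no gap visible between them. The scene crop shows the panel flat and gripped. The push is steady at about 19 N, so I'm handing it in.

```bash
python3 -c "
from station import *
print(finish_job())"
```

```text
the job is handed in; nothing more can be done
None
```

I put the thin spacer into the wide gap, down to the bed and roughly mid-edge, and let it go. I then handed the job in with the panel still gripped and pushed against it at about 19 N; no verdict came back, and how square and upright the spacer sits was not measured after the push.

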